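Roll the tall jar up the feed gutter into its cradle

ROBOT

A 6-joint arm with a two-finger parallel gripper is mounted at the origin on the work surface. World frame = base frame: x ahead of the robot, y to its left, z up, the work surface at z = 0. Lengths are in m, angles in rad, forces in N, time in s.
With the tool pointing down it reaches from about 0.35 to 0.875 m from the base axis. Payload 4.2 kg.
Tool frame: the origin (TCP) lies at the very end of the fingers, on their centre line; the grasp point (between the pads) lies 19 mm behind it (arm.tcp_to_grasp is the z of the grasp point in the tool frame, in m); z points along the fingers, y is the line along which they close (so a half turn about z gives the same grasp; the last joint's range is limited). The gripper opens to 85 mm and grips with 20 to 120 N. Pads are 22 mm wide; open, the fingers measure 114 mm over their backs; the gripper's body (76 mm by 85 mm) begins 54 mm behind the grasp point. The pads swing forward as they close: fully open they stand 13 mm farther back than shut.
Start: joints at [1.503, 0.385, 0.008, 0, -1.194, -0.259], TCP at [0.201, 0.592, 0.231] pointing down, gripper open.
Joint ranges: [-3.14, 3.14], [-1.21, 2.06], [-1.07, 1.41], [-3.16, 2.05], [-2.99, -0.16], [-3.1, 3.1]. Speed limits (rad/s): [2.79, 2.79, 3.14, 3.14, 3.14, 3.14].

INTERFACE

Orientations are given as a 3x3 rotation matrix whose columns are the frame's x, y, z axes.
In Python, from station import get_obs, cams, finish_job, arm gives the robot as it stands. The module is installed in compiled form; this text tells all that it offers.
- The arm moves only by the tool jog_arm, never from a script. Its arguments are lists of equal length, an entry for each row: "slide": the shift along the tool's x, y, z in mm, a list of three; "angular": the turn, a rotation vector about the tool's x, y, z in degrees, a list of three. A call has 1 to 8 rows; each row shifts and turns the commanded pose from where the row before left it, along the tool's axes as they then stand; what a row does not reach is not made up. A row lasts 1/12 s, in which the tool goes at most 41.7 mm and 7.16 degrees, less where a joint would pass 70% of its speed; a pose out of reach is approached as far as the arm can. A call with a gripper value outside its range is refused whole. "hand" is the closure in counts, from 0 (fully open) to 255 (shut), set as the call begins (left out, the last holds). The fingers move at their own pace and stop on an object; "squeeze" is the grip in N (left out, the last holds). Time passes only in rows, so rows that do not move let the fingers close. It gives the time, the measured TCP pose, the force, the opening and the grip force at its end, in the units of the state.
- get_obs(): the state, without advancing time (a new reading comes with each control period).
- cams.grab_frame(name): name is "scene" or "side" or "wrist"; returns a dict with "color" (480x640x3 uint8, red, green, blue), "intrinsics" (3x3 intrinsics, pixels), "world_to_cam" (4x4, takes a point from world to camera coordinates). Camera axes: x right, y up, looking along -z (the intrinsics and any distortion apply to the point x, -y, -z); pixel columns grow to the right and rows downward; lengths in m; the calibration is good to about 2 mm. A picture is of the moment at which its call begins. There is no depth.
- finish_job(): hands the job in; it is judged then, once.
The state is a dict: "time_s": time; "joint_pos": joint angles; "joint_velocities": joint speeds; "effort": joint torques, N m; "tcp_pos": TCP position; "tcp_rot": TCP orientation; "contact_force": force on the tool from outside, world axes, zero at the start; "torque": the same for the moment, N m; "gripper_width": finger opening in m; "gripper_force": force on a finger pad.
Only numpy, scipy, OpenCV 4.12 (cv2) and the standard library are available. Lean on these libraries where they do the work, as an engineer would, in place of code of your own. Each camera call takes 0.05 s, during which the arm holds its last target. There are 200 camera calls.

TASK

Two filled jars lie at the low end of the sloped twin-lane gutter. With the fingertips, push the taller (longer) jar up its lane and over the crest near the top, staying behind it until it tips over the crest and comes to lie still against the stop at the high end, where it cannot roll back. Do not pick it up; leave the shorter jar where it lies, leave the standing jars and loose caps alone, and finish clear of everything.

Things in the scene. Friction and masses are not known exactly. Their poses are not given: they have to be found in the camera images.
- gutter: Fixed gutter, white floor, bright metal walls, 186 mm wide, 305 mm long, two lanes side by side. Origin mid-width, on the table top. Its y axis is level and points uphill along the lanes, x across, z up. Lane centre lines at x = -45 and +45 mm; lanes 84 mm wide between 6 mm walls 13 mm high. Floor climbs at 7 degrees from y = -150 to y = +50, then falls at 10 degrees to the stop at y = +100 mm.
- low_end (a point): Mid-width of the gutter, at floor level at the low end: gutter y = -150, z = 25 mm. A lip 8 mm high and 6 mm thick crosses both lanes just below this point, nothing stands behind it. A jar let go on the long slope rolls back to the lip.
- crest (a point): Mid-width of the gutter, at floor level on the crest: gutter y = +50, z = 49.6 mm. Once a jar's axis is past the crest it rolls on by itself to the stop and stays there.
- stop (a point): Mid-width of the gutter, at floor level at the stop, the upright face of the metal end block: gutter y = +100, z = 40.7 mm. The block is 72 mm high above the table and 45 mm thick.
- tall_jar: Jar lying across its lane: amber, paper label, black cap; 80 mm long: body 46 mm diameter, 62 mm long, cap 42 mm diameter, 18 mm; 0.1 to 0.2 kg, smooth. Origin on its axis at mid-length. Its x is that axis, base to cap, along the gutter's x. Starts in either lane against the lip, axis at gutter y = -135, z = 50 mm. Over the crest the axis is at z = 73; against the stop at y = +77, z = 68 mm.
- short_jar: The shorter jar, lying in the other lane against its low lip in the same way: same diameters, same make, but 52 mm long (body 34 mm, cap 18 mm). Origin on its axis at mid-length. To be left alone.
- stand_a: Bystander: 80 mm high amber jar standing upright, 46 mm diameter. Origin: centre of its underside.
- stand_b: Bystander: 52 mm high amber jar standing upright, 46 mm diameter. Origin: centre of its underside.
- cap_a: Bystander: loose black cap, 42 mm diameter, 18 mm high, lying on top of the gutter's end block. Origin: centre of its underside.
- cap_b: Bystander: loose black cap like the others, on the table beside the gutter. Origin: centre of its underside.
- cap_c: Bystander: loose black cap like the others, on the table beyond the gutter's high end. Origin: centre of its underside.
Not all that is in view belongs to the job. What is shaped like the tall_jar but pink, purple or yellow is not meant.

How it is judged:
By the outcome, as a careful person would: the job done as asked, in the order asked, and still so for the second after the job is handed in, with the robot touching nothing.
It also fails if it takes over 42 s, if anything falls off the work surface, if the arm or the gripper's body presses on something with over 40 N, if the wrist force passes 120 N, or if a joint passes its speed limit or range.

## Working session

There is one attempt and no reset: what is moved stays moved. The work goes in short steps, Python scripts to look and compute and a tool call to move; the robot and the scene stay as the last step left them, time stands still between calls to the robot, and variables do not carry over. Pictures are saved under pics/ and viewed, at most 10 in all, crops included, and the job is handed in when it is done.

Besides the shell and the picture viewer there is one more tool, called after "Call:" as name(argument=value, ...) on one line, values as JSON. jog_arm: Moves the arm, as the interface text tells. Its arguments: {"type":"object","properties":{"slide":{"type":"array","items":{"type":"array","items":{"type":"number"}}},"angular":{"type":"array","items":{"type":"array","items":{"type":"number"}}},"hand":{"type":"number"},"squeeze":{"type":"number"}},"required":["slide","angular"]}

```bash
mkdir -p pics; python3 - <<'E'
from station import get_obs, cams, arm
import cv2, numpy as np, pickle
d={}
for n in ("scene","side"):
    f=cams.grab_frame(n); d[n]=f
    cv2.imwrite(f"pics/{n}0.png",f["color"][:,:,::-1])
    print(n,{k:v for k,v in f.items() if k!="color"})
pickle.dump(d,open("f0.pkl","wb"))
print(get_obs()["tcp_pos"],get_obs()["tcp_rot"])
E
```

```text
scene {'intrinsics': array([[577.05073647,   0.        , 317.13190518],
       [  0.        , 577.05073647, 243.37270847],
       [  0.        ,   0.        ,   1.        ]]), 'world_to_cam': array([[ 0.8430757 ,  0.53750498, -0.01765657, -0.4906747 ],
       [-0.41789029,  0.67541935,  0.60759889,  0.22069498],
       [ 0.33851302, -0.50487335,  0.79404775, -1.28508549],
       [ 0.        ,  0.        ,  0.        ,  1.        ]])}
side {'intrinsics': array([[553.0076269 ,   0.        , 322.36114252],
       [  0.        , 553.0076269 , 226.72363169],
       [  0.        ,   0.        ,   1.        ]]), 'world_to_cam': array([[-0.87115278, -0.49061968,  0.01962545,  0.53638427],
       [ 0.33137601, -0.55796261,  0.76083353, -0.26463185],
       [-0.36232964,  0.66930565,  0.64865027, -0.88734948],
       [ 0.        ,  0.        ,  0.        ,  1.        ]])}
[0.20044496 0.59142883 0.23032022] [[ 9.47016941e-01 -3.21183203e-01 -5.13629965e-04]
 [-3.21183585e-01 -9.47014963e-01 -1.94050070e-03]
 [ 1.36840969e-04  2.00265655e-03 -9.99997985e-01]]
```

View pics/scene0.png

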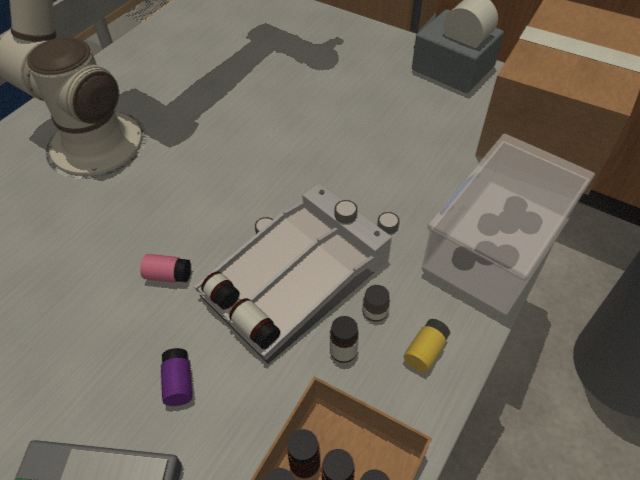

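View pics/side0.png

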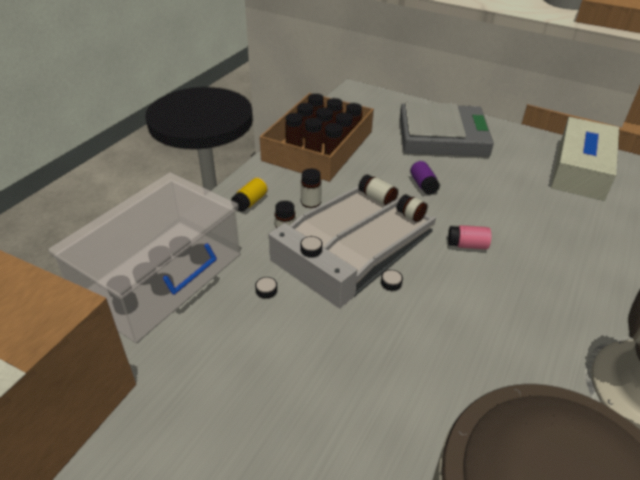

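The scene picture shows the gutter with its block at about (345,225) and its low end at about (235,315). The tall jar is at (255,323) in the right (+x) lane and the short jar at (221,290). The side picture shows the tall jar at (378,190), the short jar at (412,208) and the block at (312,260). I'll zoom in on both.

```bash
python3 - <<'E'
import cv2, numpy as np, pickle
d=pickle.load(open("f0.pkl","rb"))
a=d["scene"]["color"][170:370,190:400,::-1]; b=d["side"]["color"][160:310,250:450,::-1]
a=cv2.resize(a,None,fx=3,fy=3,interpolation=cv2.INTER_CUBIC);b=cv2.resize(b,None,fx=3.5,fy=3.5,interpolation=cv2.INTER_CUBIC)
cv2.imwrite("pics/a.png",a);cv2.imwrite("pics/b.png",b)
E
```

```text
(no output)
```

View pics/a.png

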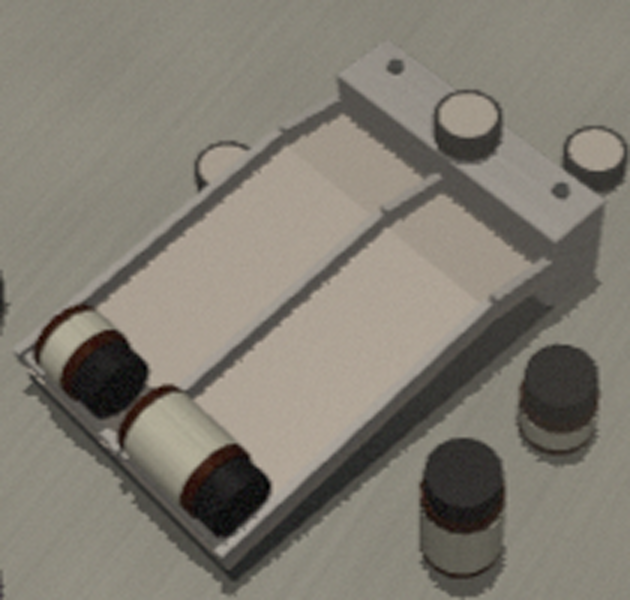

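View pics/b.png

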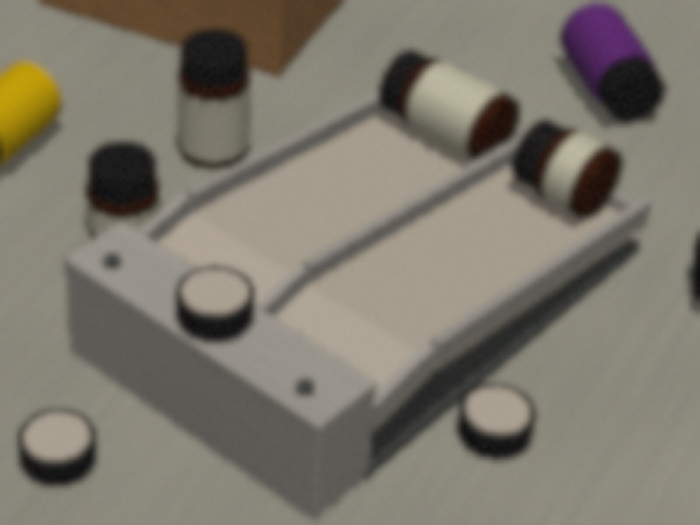

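The corners are clear in both crops. I'll fit the gutter pose, then check the jars and bystanders against it.

```bash
cat > h.py <<'E'
import numpy as np, pickle, cv2
from scipy.optimize import least_squares
d=pickle.load(open("f0.pkl","rb"))
def proj(f,P):
    P=np.atleast_2d(P); c=P@f["world_to_cam"][:3,:3].T+f["world_to_cam"][:3,3]
    p=(c*[1,-1,-1])@f["intrinsics"].T; return p[:,:2]/p[:,2:]
def tri(us,ud):
    return least_squares(lambda p:np.r_[(proj(d["scene"],p)-us).ravel(),(proj(d["side"],p)-ud).ravel()],[.5,.3,.05])
def G(q,P):
    c,s=np.cos(q[2]),np.sin(q[2]); return np.array(P,float)/1000@np.array([[c,-s,0],[s,c,0],[0,0,1]]).T+[q[0],q[1],q[3]]
S=lambda a:np.array(a)/3+[190,170]
D=lambda a:np.array(a)/3.5+[250,160]
E
python3 - <<'E'
from h import *
O=[(-93,145,72),(-93,100,72),(93,100,72),(93,145,72),(93,50,62.6),(-93,50,62.6),(0,50,62.6)]
us=S([(388,42),(339,77),(553,240),(603,205),(495,298),(283,130),(385,210)])
ud=D([(318,428),(372,388),(122,232),(68,262),(193,197),(433,345),(305,268)])
for i in range(7):
    r=tri(us[i],ud[i]); print(O[i],r.x.round(4),r.cost.round(1))
f=lambda q:np.r_[(proj(d["scene"],G(q,O))-us).ravel(),(proj(d["side"],G(q,O))-ud).ravel()]
r=least_squares(f,[.5,.3,0,0],loss="soft_l1"); r=min([least_squares(f,[.5,.3,a,0]) for a in (-2,-1,0,1,2,3)],key=lambda r:r.cost)
q=r.x;print(q,r.cost,f(q).round(1));np.save("q.npy",q)
print("low end corner scene crop",(proj(d["scene"],G(q,[(93,-156,0)]))-[190,170])*3)
# overlay jar model
def jar(xc,L):
    t=np.linspace(0,2*np.pi,60);P=[]
    for x,rr in ((-L/2,23),(L/2-18,23),(L/2-18,21),(L/2,21)):
        P.append(np.c_[np.full(60,xc+x),-135+rr*np.cos(t),50+rr*np.sin(t)])
    return np.vstack(P)
ims=[]
for n,T,k in (("scene",np.array([190,170]),3),("side",np.array([250,160]),3.5)):
    im=cv2.imread("pics/%s.png"%("a" if n=="scene" else "b"))
    for x,L in ((45,80),(-45,52)):
        for p in (proj(d[n],G(q,jar(x,L)))-T)*k: cv2.circle(im,tuple(int(v) for v in p),1,(0,255,0),-1)
    for p in (proj(d[n],G(q,O+[(93,-156,38),(-93,-156,38),(93,-156,0)]))-T)*k: cv2.circle(im,tuple(int(v) for v in p),3,(0,0,255),-1)
    ims.append(cv2.resize(im,(400,400)))
cv2.imwrite("pics/ov.png",np.hstack(ims))
# others
for n,a,b in (("stand_a top",(462,470),(214,55)),("stand_b top",(560,378),(124,165)),("cap_a top",(469,120),(215,292))):
    r=tri(S(a),D(b));print(n,r.x.round(3),r.cost.round(1))
E
```

```text
(-93, 145, 72) [0.5224 0.1031 0.0687] 0.0
(-93, 100, 72) [0.512  0.0628 0.0674] 0.0
(93, 100, 72) [0.6881 0.0226 0.0658] 0.0
(93, 145, 72) [0.7003 0.06   0.0664] 0.1
(93, 50, 62.6) [ 0.6763 -0.0285  0.0601] 1.8
(-93, 50, 62.6) [0.5022 0.0122 0.0606] 0.2
(0, 50, 62.6) [ 0.5896 -0.0074  0.0606] 0.2
[ 0.57707224 -0.05674821 -0.23840393 -0.00372876] 19.264775482332077 [ 0.1 -1.1 -0.8 -0.5  0.5  1.5  1.1 -1.1 -0.2  1.8 -1.5 -0.8 -1.   0.7
 -0.2  1.6  1.2 -0.2 -0.  -2.6 -1.6 -0.3 -2.3 -0.5  0.9  1.9 -0.   0.6]
low end corner scene crop [[231.91072739 582.56938615]]
stand_a top [ 0.724 -0.14   0.074] 0.0
stand_b top [ 0.733 -0.048  0.047] 0.0
cap_a top [0.607 0.06  0.087] 0.1
```

View pics/ov.png

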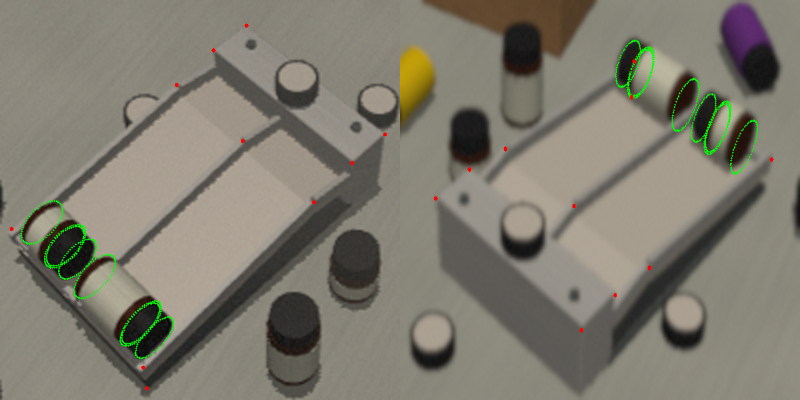

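The overlay agrees to a few mm: the gutter is at (0.577, -0.057) with yaw -13.7°, and the tall jar is in the +45 lane with its cap toward +x. Measured heights come out about 4 mm low, which I put down to corner picking and calibration. I'll align the tool with the gutter (tool x downhill, tool y = -gutter x) and part-close the fingers so both tips push on the jar body.

Call:
jog_arm(slide=[[0, 0, 0], [0, 0, 0], [0, 0, 0], [0, 0, 0], [0, 0, 0], [0, 0, 0], [0, 0, 0], [0, 0, 0]], angular=[[0, 0, 7.08], [0, 0, 7.08], [0, 0, 7.08], [0, 0, 7.08], [0, 0, 7.08], [0, 0, 7.08], [0, 0, 7.08], [0, 0, 7.08]], hand=190)

```text
time_s: 0.77
tcp_pos: [0.2005, 0.5916, 0.2307]
tcp_rot: [[0.247, -0.969, -0.0], [-0.969, -0.247, -0.001], [0.001, 0.001, -1.0]]
contact_force: [-0.7, 0.6, 0.2]
gripper_width: 0.022
gripper_force: 0.0
```

Call:
jog_arm(slide=[[0, 0, 0], [0, 0, 0], [0, 0, 0], [0, 0, 0], [0, 0, 0]], angular=[[0, 0, 7.08], [0, 0, 7.08], [0, 0, 7.08], [0, 0, 7.08], [0, 0, 0]])

```text
time_s: 1.18
tcp_pos: [0.2005, 0.5916, 0.2307]
tcp_rot: [[-0.239, -0.971, -0.0], [-0.971, 0.239, -0.001], [0.001, 0.0, -1.0]]
contact_force: [-0.6, -1.1, -0.2]
gripper_width: 0.0217
gripper_force: 0.0
```

Call:
jog_arm(slide=[[15, -26, 0], [15, -26, 0], [15, -26, 0], [15, -26, 0], [15, -26, 0], [15, -26, 0], [15, -26, 0], [15, -26, 0]], angular=[[0, 0, 0], [0, 0, 0], [0, 0, 0], [0, 0, 0], [0, 0, 0], [0, 0, 0], [0, 0, 0], [0, 0, 0]])

```text
time_s: 1.85
tcp_pos: [0.375, 0.4249, 0.2311]
tcp_rot: [[-0.233, -0.972, -0.0], [-0.972, 0.233, -0.0], [0.0, 0.0, -1.0]]
contact_force: [-0.1, 0.1, -0.2]
gripper_width: 0.0215
gripper_force: 0.0
```

Call:
jog_arm(slide=[[15, -26, 0], [15, -26, 0], [15, -26, 0], [15, -26, 0], [15, -26, 0], [15, -26, 0], [15, -26, 0], [15, -26, 0]], angular=[[0, 0, 0], [0, 0, 0], [0, 0, 0], [0, 0, 0], [0, 0, 0], [0, 0, 0], [0, 0, 0], [0, 0, 0]])

```text
time_s: 2.52
tcp_pos: [0.5487, 0.2591, 0.231]
tcp_rot: [[-0.233, -0.972, -0.001], [-0.972, 0.233, -0.0], [0.0, 0.001, -1.0]]
contact_force: [-0.0, 0.5, 0.4]
gripper_width: 0.022
gripper_force: 0.0
```

Call:
jog_arm(slide=[[30, -9, 0], [30, -9, 0], [30, -9, 0], [30, -9, 0], [30, -9, 0], [30, -9, 0], [30, -9, 0], [30, -9, 0]], angular=[[0, 0, 0], [0, 0, 0], [0, 0, 0], [0, 0, 0], [0, 0, 0], [0, 0, 0], [0, 0, 0], [0, 0, 0]])

```text
time_s: 3.18
tcp_pos: [0.5608, 0.0086, 0.2311]
tcp_rot: [[-0.233, -0.972, -0.0], [-0.972, 0.233, -0.0], [0.0, 0.0, -1.0]]
contact_force: [0.2, 0.0, -0.6]
gripper_width: 0.0217
gripper_force: 0.0
```

Call:
jog_arm(slide=[[30, -9, 0], [30, -9, 0], [30, -9, 0], [30, -9, 0], [30, -9, 0], [30, -9, 0], [30, -9, 0], [0, 0, 0]], angular=[[0, 0, 0], [0, 0, 0], [0, 0, 0], [0, 0, 0], [0, 0, 0], [0, 0, 0], [0, 0, 0], [0, 0, 0]])

```text
time_s: 3.85
tcp_pos: [0.5723, -0.2132, 0.2305]
tcp_rot: [[-0.238, -0.971, -0.001], [-0.971, 0.238, -0.001], [0.001, 0.001, -1.0]]
contact_force: [0.0, -0.0, 0.1]
gripper_width: 0.0217
gripper_force: 0.0
```

```bash
python3 - <<'E'
from h import *
from station import cams,get_obs
q=np.load("q.npy");q[3]=0
f=cams.grab_frame("wrist"); pickle.dump(f,open("w.pkl","wb"))
im=f["color"][:,:,::-1].copy()
O=[(93,50,62.6),(0,50,62.6),(-93,50,62.6),(93,-156,38),(0,-156,38),(-93,-156,38),(45-40,-135,73),(67,-135,73),(85,-135,71)]
for p in proj(f,G(q,O)): print(p.round()); cv2.circle(im,tuple(int(v) for v in p),3,(0,0,255),-1)
cv2.imwrite("pics/w1.png",im)
o=get_obs()["tcp_pos"]; c,s=np.cos(q[2]),np.sin(q[2]); r=o[:2]-q[:2]; print(c*r[0]+s*r[1],-s*r[0]+c*r[1],o[2])
E
```

```text
[262. 397.]
[346. 397.]
[430. 397.]
[257. 210.]
[349. 210.]
[441. 210.]
[347. 240.]
[280. 240.]
[260. 239.]
0.03176185510978739 -0.15124160104183262 0.23042668023994695
```

View pics/w1.png

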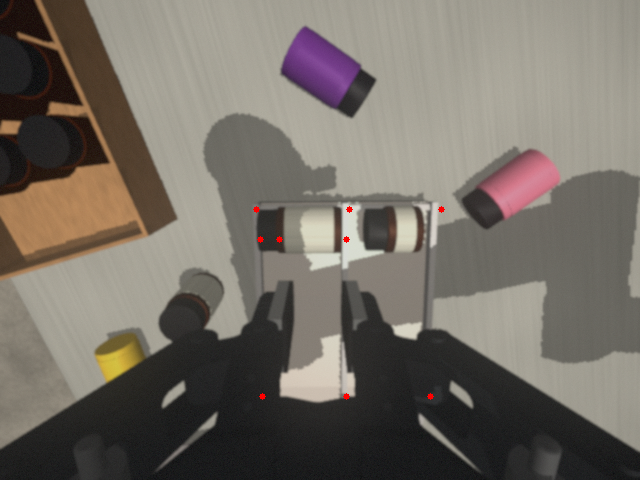

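The wrist view shows the tall jar at cols 257–341, rows 206–253. That puts it about 9 mm farther downhill and about 3 mm to +x of my fit. I'll come down behind the low end with margin, then look again from there.

Call:
jog_arm(slide=[[25, -4, 0], [25, -4, 0], [0, 0, 30], [0, 0, 30], [0, 0, 30], [0, 0, 30], [0, 0, 30], [0, 0, 0]], angular=[[0, 0, 0], [0, 0, 0], [0, 0, 0], [0, 0, 0], [0, 0, 0], [0, 0, 0], [0, 0, 0], [0, 0, 0]])

```text
time_s: 4.57
tcp_pos: [0.5642, -0.2569, 0.0747]
tcp_rot: [[-0.235, -0.972, -0.013], [-0.972, 0.235, 0.004], [-0.001, 0.013, -1.0]]
contact_force: [-0.9, -0.3, -0.7]
gripper_width: 0.0217
gripper_force: 0.0
```

```bash
python3 - <<'E'
from h import *
from station import cams,get_obs
q=np.load("q.npy");q[3]=0
o=get_obs()["tcp_pos"]; c,s=np.cos(q[2]),np.sin(q[2]); r=o[:2]-q[:2]; print(c*r[0]+s*r[1],-s*r[0]+c*r[1],o[2])
f=cams.grab_frame("wrist"); g=cams.grab_frame("scene");h=cams.grab_frame("side")
print(proj(f,o),proj(g,o),proj(h,o), proj(f,G(q,[(5,-135,73),(85,-135,71),(45,-158,50)])))
a=f["color"][:,:,::-1]; b=cv2.resize(g["color"][230:380,150:310,::-1],(400,375),interpolation=cv2.INTER_CUBIC)
b2=cv2.resize(h["color"][130:250,330:480,::-1],(400,320),interpolation=cv2.INTER_CUBIC)
im=np.zeros((600,800,3),np.uint8); im[:300,:400]=cv2.resize(a,(400,300)); im[:375,400:]=b; im[300:,:400]=cv2.resize(b2,(400,300))
cv2.imwrite("pics/c2.png",im)
E
```

```text
0.03476790289716672 -0.19750004252718845 0.07467585907076936
[[317.71494983 300.04168437]] [[218.70299174 334.67597641]] [[400.79235931 170.99042366]] [[374.13881021 406.64241629]
 [221.53533762 405.06756398]
 [298.69998716 343.16556108]]
```

View pics/c2.png

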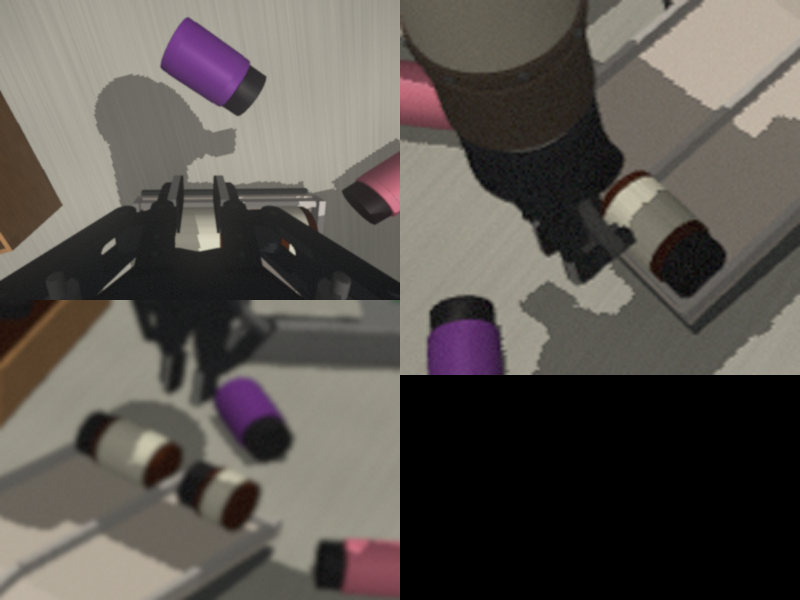

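The fingers (z = 75 mm) stand behind the lip in all views. The jar's rear edge in the wrist view confirms a gutter shift of about (+3.5, -8) mm. I'll lower to z≈40 mm, shift 6 mm toward +x and approach.

Call:
jog_arm(slide=[[0, -3, 7], [0, -3, 7], [0, 0, 7], [0, 0, 7], [0, 0, 0], [0, 0, 0]], angular=[[0, 0, 0], [0, 0, 0], [0, 0, 0], [0, 0, 0], [0, 0, 0], [0, 0, 0]])

```text
time_s: 5.22
tcp_pos: [0.574, -0.2607, 0.0527]
tcp_rot: [[-0.237, -0.972, -0.001], [-0.972, 0.237, 0.0], [0.0, 0.001, -1.0]]
contact_force: [0.5, 0.4, -0.2]
gripper_width: 0.0218
gripper_force: 0.0
```

Call:
jog_arm(slide=[[0, 2, 6], [0, 2, 6], [-4, 0, 0], [-4, 0, 0], [-2, 0, 0], [-2, 0, 0], [0, 0, 0]], angular=[[0, 0, 0], [0, 0, 0], [0, 0, 0], [0, 0, 0], [0, 0, 0], [0, 0, 0], [0, 0, 0]])

```text
time_s: 5.8
tcp_pos: [0.5739, -0.2476, 0.0417]
tcp_rot: [[-0.236, -0.972, 0.001], [-0.972, 0.236, -0.0], [-0.0, -0.001, -1.0]]
contact_force: [-0.1, 0.2, 0.4]
gripper_width: 0.0221
gripper_force: 0.0
```

```bash
cat > look.py <<'E'
import sys
from h import *
from station import cams,get_obs
q=np.load("q.npy")
o=get_obs()["tcp_pos"]; c,s=np.cos(q[2]),np.sin(q[2]); r=o[:2]-q[:2]; print("corrected gutter mm",1e3*(c*r[0]+s*r[1])-3.5,1e3*(-s*r[0]+c*r[1])+8,1e3*o[2])
f=cams.grab_frame("wrist"); g=cams.grab_frame("scene");h=cams.grab_frame("side")
b=lambda i,y,x:cv2.resize(i["color"][y:y+150,x:x+200,::-1],(400,300),interpolation=cv2.INTER_CUBIC)
cv2.imwrite(sys.argv[1],np.vstack([np.hstack([cv2.resize(f["color"][:,:,::-1],(400,300)),b(g,230,170)]),np.hstack([b(h,120,300),b(g,170,230)])]))
E
python3 look.py pics/c3.png
```

```text
corrected gutter mm 38.51387911150959 -178.22686913478142 41.656214536205326
```

View pics/c3.png

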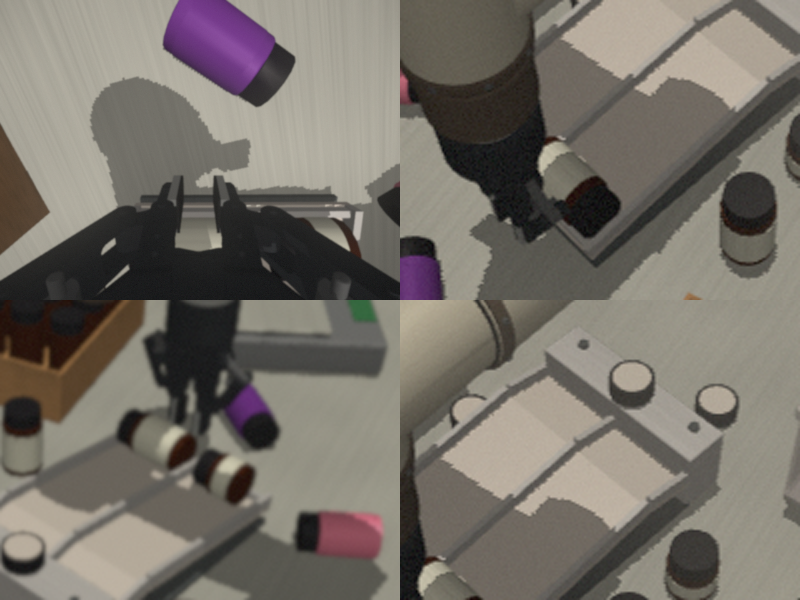

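The fingertips are at the lip level behind the jar, laterally over its body, and the short jar is clear. I'll start pushing along the 7° slope.

Call:
jog_arm(slide=[[-3, 0, 2], [-3, 0, 0], [-3, 0, 0], [-3, 0, -0.4], [-3, 0, -0.4], [-3, 0, -0.4], [-3, 0, -0.4], [-3, 0, -0.4]], angular=[[0, 0, 0], [0, 0, 0], [0, 0, 0], [0, 0, 0], [0, 0, 0], [0, 0, 0], [0, 0, 0], [0, 0, 0]])

```text
time_s: 6.62
tcp_pos: [0.5793, -0.2246, 0.0415]
tcp_rot: [[-0.236, -0.972, 0.0], [-0.972, 0.236, -0.0], [0.0, -0.0, -1.0]]
contact_force: [-0.4, -1.0, 0.6]
gripper_width: 0.0215
gripper_force: 0.4
```

Call:
jog_arm(slide=[[-4, 0, -0.5], [-4, 0, -0.5], [-4, 0, -0.5], [-4, 0, -0.5], [-4, 0, -0.5], [-4, 0, -0.5], [-4, 0, -0.5], [-4, 0, -0.5]], angular=[[0, 0, 0], [0, 0, 0], [0, 0, 0], [0, 0, 0], [0, 0, 0], [0, 0, 0], [0, 0, 0], [0, 0, 0]])

```text
time_s: 7.28
tcp_pos: [0.5868, -0.1933, 0.0454]
tcp_rot: [[-0.237, -0.972, 0.0], [-0.972, 0.237, 0.0], [-0.0, -0.0, -1.0]]
contact_force: [0.2, -0.5, 0.2]
gripper_width: 0.0218
gripper_force: 0.4
```

```bash
python3 look.py pics/c4.png
```

```text
corrected gutter mm 38.20877353373359 -122.42308174968062 45.362571190412204
```

View pics/c4.png

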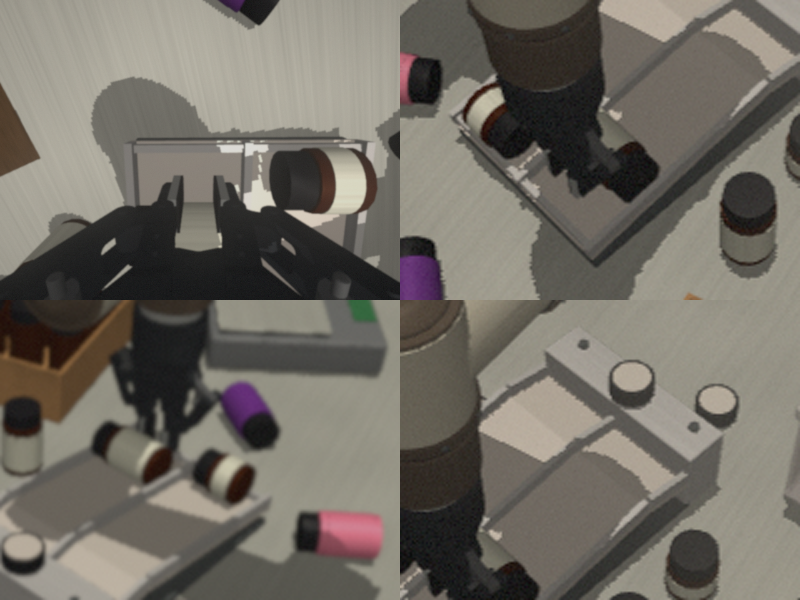

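The jar is rolling up squarely ahead of the fingertips, the short jar is still at the lip, and forces are small. I'll continue to the crest.

Call:
jog_arm(slide=[[-5, 0, -0.6], [-5, 0, -0.6], [-5, 0, -0.6], [-5, 0, -0.6], [-5, 0, -0.6], [-5, 0, -0.7], [-5, 0, -0.6], [-5, 0, -0.6]], angular=[[0, 0, 0], [0, 0, 0], [0, 0, 0], [0, 0, 0], [0, 0, 0], [0, 0, 0], [0, 0, 0], [0, 0, 0]])

```text
time_s: 8.1
tcp_pos: [0.5963, -0.1543, 0.0503]
tcp_rot: [[-0.236, -0.972, 0.0], [-0.972, 0.236, -0.0], [0.0, -0.0, -1.0]]
contact_force: [-0.3, -0.8, 1.3]
gripper_width: 0.0216
gripper_force: 0.4
```

Call:
jog_arm(slide=[[-5, 0, -0.6], [-5, 0, -0.6], [-5, 0, -0.6], [-5, 0, -0.6], [-5, 0, -0.6], [-5, 0, -0.7], [-5, 0, -0.6], [-5, 0, -0.6]], angular=[[0, 0, 0], [0, 0, 0], [0, 0, 0], [0, 0, 0], [0, 0, 0], [0, 0, 0], [0, 0, 0], [0, 0, 0]])

```text
time_s: 8.77
tcp_pos: [0.6058, -0.1155, 0.0552]
tcp_rot: [[-0.237, -0.972, 0.0], [-0.972, 0.237, -0.0], [-0.0, -0.0, -1.0]]
contact_force: [0.2, -0.6, 0.1]
gripper_width: 0.0217
gripper_force: 0.4
```

Call:
jog_arm(slide=[[-5, 0, -0.6], [-5, 0, -0.6], [-5, 0, -0.6], [-5, 0, -0.6], [-5, 0, -0.6], [-4, 0, -0.6], [-3, 0, -0.4], [-3, 0, -0.4]], angular=[[0, 0, 0], [0, 0, 0], [0, 0, 0], [0, 0, 0], [0, 0, 0], [0, 0, 0], [0, 0, 0], [0, 0, 0]])

```text
time_s: 9.43
tcp_pos: [0.614, -0.0816, 0.0595]
tcp_rot: [[-0.236, -0.972, -0.0], [-0.972, 0.236, -0.0], [0.0, 0.0, -1.0]]
contact_force: [0.5, -0.7, 1.1]
gripper_width: 0.0214
gripper_force: 0.4
```

Call:
jog_arm(slide=[[-3, 0, -0.4], [-3, 0, -0.4], [-3, 0, -0.4], [-3, 0, -0.4], [-2, 0, -0.2], [-2, 0, -0.2], [-2, 0, -0.2], [-2, 0, -0.2]], angular=[[0, 0, 0], [0, 0, 0], [0, 0, 0], [0, 0, 0], [0, 0, 0], [0, 0, 0], [0, 0, 0], [0, 0, 0]])

```text
time_s: 10.1
tcp_pos: [0.6186, -0.0624, 0.0619]
tcp_rot: [[-0.237, -0.972, -0.0], [-0.972, 0.237, 0.0], [0.0, 0.0, -1.0]]
contact_force: [-0.1, -0.3, 0.2]
gripper_width: 0.022
gripper_force: 0.4
```

```bash
python3 look.py pics/c5.png
```

```text
corrected gutter mm 38.223356634332234 12.30334726072973 61.90173000017143
```

The pad force of 0.4 N marks contact. I'll creep on over the crest.

Call:
jog_arm(slide=[[-2, 0, 0], [-2, 0, 0], [-2, 0, 0], [-2, 0, 0]], angular=[[0, 0, 0], [0, 0, 0], [0, 0, 0], [0, 0, 0]])

```text
time_s: 10.58
tcp_pos: [0.6206, -0.0546, 0.0619]
tcp_rot: [[-0.237, -0.972, 0.0], [-0.972, 0.237, 0.0], [-0.0, -0.0, -1.0]]
contact_force: [0.3, -0.0, 0.1]
gripper_width: 0.0219
gripper_force: 0.2
```

Call:
jog_arm(slide=[[-2, 0, 0], [-2, 0, 0], [-2, 0, 0], [0, 0, 0], [0, 0, 0], [0, 0, 0]], angular=[[0, 0, 0], [0, 0, 0], [0, 0, 0], [0, 0, 0], [0, 0, 0], [0, 0, 0]])

```text
time_s: 11.08
tcp_pos: [0.6219, -0.0489, 0.0619]
tcp_rot: [[-0.237, -0.972, -0.0], [-0.972, 0.237, -0.0], [0.0, 0.0, -1.0]]
contact_force: [-0.2, -0.6, -0.2]
gripper_width: 0.0214
gripper_force: 0.0
```

```bash
python3 look.py pics/c6.png
```

```text
corrected gutter mm 38.2189491372203 26.200219864941015 61.86931978409006
```

Contact was lost just past the crest, so the jar has rolled on. I'll back off and rise straight up.

Call:
jog_arm(slide=[[5, 0, 0], [10, 0, -5], [0, 0, -20], [0, 0, -30], [0, 0, -30], [0, 0, -30], [20, 0, -20], [35, 0, 0]], angular=[[0, 0, 0], [0, 0, 0], [0, 0, 0], [0, 0, 0], [0, 0, 0], [0, 0, 0], [0, 0, 0], [0, 0, 0]])

```text
time_s: 11.9
tcp_pos: [0.6087, -0.1166, 0.2035]
tcp_rot: [[-0.232, -0.973, 0.012], [-0.973, 0.232, -0.001], [-0.002, -0.012, -1.0]]
contact_force: [1.3, -1.4, 0.7]
gripper_width: 0.022
gripper_force: 0.0
```

Call:
jog_arm(slide=[[35, 0, 0], [35, 0, 0], [35, 0, 0], [35, 0, 0], [20, 0, 0], [0, 0, 0], [0, 0, 0], [0, 0, 0]], angular=[[0, 0, 0], [0, 0, 0], [0, 0, 0], [0, 0, 0], [0, 0, 0], [0, 0, 0], [0, 0, 0], [0, 0, 0]])

```text
time_s: 12.57
tcp_pos: [0.5672, -0.2726, 0.1971]
tcp_rot: [[-0.237, -0.971, 0.0], [-0.971, 0.237, 0.0], [-0.0, -0.0, -1.0]]
contact_force: [-0.6, 0.7, -0.1]
gripper_width: 0.0216
gripper_force: 0.0
```

```bash
python3 look.py pics/end.png
```

```text
corrected gutter mm 37.89058498586527 -204.11459439400653 197.07988039098902
```

View pics/end.png

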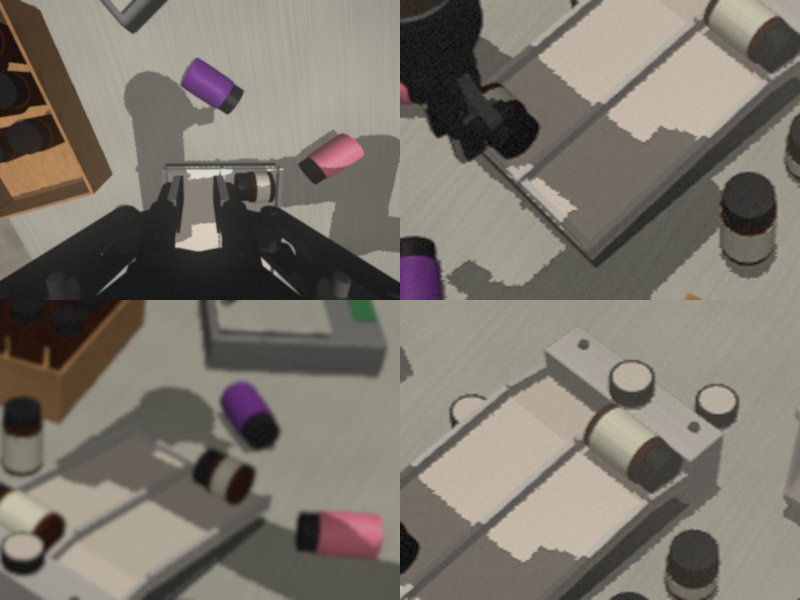

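The tall jar lies against the stop (lower-right panel, about (632,447)). The short jar is at its lip, the caps and standing jars look unmoved, and the arm is clear and still.

```bash
python3 -c "
from station import finish_job
print(finish_job())"
```

```text
the job is handed in; nothing more can be done
None
```

The tall jar was pushed over the crest and, in the last camera view, lay against the stop with the short jar, standing jars and caps where they were and the arm clear; I handed the job in at about 13 s, and no verdict came back.

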